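# Lock the filter arm in its working position with the long pin

### The arm

A 7-joint arm with a two-finger parallel gripper is mounted at the origin on the work surface. World frame = base frame: x ahead of the robot, y to its left, z up, the work surface at z = 0. Lengths are in m, angles in rad, forces in N, time in s.
With the tool pointing down it reaches from about 0.4 to 0.9 m from the base axis. Payload 5.5 kg.
Tool frame: the origin (TCP) lies midway between the tips of the shut fingers; the grasp point (between the pads) lies 19 mm behind it; x points along the fingers, y is the direction in which the jaws open and shut, and the axes are right-handed (so a half turn about x gives the same grasp; the last joint's range is limited). The gripper opens to 92 mm and grips with 3 to 60 N. Pads are 19 mm wide; open, the fingers measure 130 mm over their backs; the gripper's body (75 mm by 190 mm) begins 47 mm behind the grasp point.
Start: joints at [1.523, 0.501, -0.427, 1.55, 0.221, 1.138, -0.21], TCP at [0.199, -0.619, 0.227] pointing down, gripper open.
Joint ranges: [-2.88, 2.88], [-0.31, 2.03], [-1.54, 1.56], [0.2, 2.42], [-1.41, 4.55], [0.19, 2.02], [-2.57, 2.57]. Speed limits (rad/s): [2.57, 2.57, 3.14, 3.14, 3.14, 3.14, 3.14].

### API

Orientations are given as a unit quaternion [x, y, z, w].
In Python, from bench import readout, imaging, workorder gives the robot as it stands. The module is installed in compiled form; this text tells all that it offers.
- The arm moves only by the tool apply_moves, never from a script. Its argument "increments" is a list of rows, each an object of numbers: "jaw": the closure, from 0 (fully open) to 1 (shut); "tx", "ty", "tz": the shift along the tool's x, y, z in mm; "roll": the turn about the tool's x in degrees. In form: [{"jaw": .., "tx": .., "ty": .., "tz": .., "roll": ..}, ...]. A call has exactly 10 rows; each row shifts and turns the pose as measured when the row begins, along the tool's axes as they then stand; what a row does not reach is not made up. A row lasts 1/12 s, in which the tool goes at most 41.7 mm and 7.16 degrees, less where a joint would pass 70% of its speed; a pose out of reach is approached as far as the arm can. A call is refused whole if a number of a shift passes 41.7 or a number of a turn 7.16, either way. A call with a gripper value outside its range is refused whole. The fingers move at their own pace and stop on an object; the grip force is fixed at half the most. Time passes only in rows, so rows that do not move let the fingers close, or fill a call up. It gives the time, the measured TCP pose, the force and the opening at its end, in the units of the state.
- readout.read_state(): the state, without advancing time (a new reading comes with each control period).
- imaging.capture(name): name is "scene" or "top" or "wrist"; returns the picture (384x512x3 uint8, red, green, blue); there is no depth.
- imaging.calibration(name): a dict with "intrinsics" (3x3 intrinsics, pixels), "D" ([k1, k2, p1, p2, k3] as OpenCV has them; the pictures are not rectified), "origin" and "attitude" of the camera in the world. Camera axes: x right, y up, looking along -z (the intrinsics and any distortion apply to the point x, -y, -z); pixel columns grow to the right and rows downward; lengths in m; the calibration is good to about 2 mm. A picture is of the moment at which its call begins: read the wrist's pose just before it. calibration takes no time and is no camera call; for the wrist camera it gives the pose at the moment of the call.
- workorder.sign_off(): hands the job in, once; it reports no verdict.
The state is a dict: "time": time; "joints": joint angles; "dq": joint speeds; "joint_efforts": joint torques, N m; "position": TCP position; "orientation": TCP orientation; "ft_force": force on the tool from outside, world axes, zero at the start; "ft_torque": the same for the moment, N m; "gripper_width": finger opening in m.
Only numpy, scipy, OpenCV 4.12 (cv2) and the standard library are available. Lean on these libraries where they do the work, as an engineer would, in place of code of your own. Each camera call takes 0.05 s, during which the arm holds its last target. There are 200 camera calls.

### The job

Swing the filter arm round on its hinge, away from the robot, until it meets its stop and its hole lies over the hole in the block below. Then take the longest of the three steel pins out of the white rack and push it down through both holes until its head rests on the arm, and let go.

Things in the scene. Friction and masses are not known exactly. Their poses are not given: they have to be found in the camera images.
- station: Fixed aluminium base. Origin: hinge axis, table height; z up. Square 56 mm block, top at 50 mm, centred at y -110 mm, has an upright 22 mm hole down to 4 mm above the table. The steel arm turns over it: 40 mm wide, 52 to 62 mm above the table, 22 mm bevelled hole 110 mm from the hinge. At its stop it runs along -y, holes in line. Dark stop post: x 20 to 32, y -145 to -165, top 56 mm.
- swing_arm (a joint): Angle q of the swing arm in rad: 0 at the stop, where the holes line up; grows as the arm swings to the base's -x side (towards the robot), at most 1.0. It turns stiffly (under 2 N at the capsule) and stays where it is left. Its direction from the hinge, in the base's axes, is (-sin q, -cos q).
- capsule (a point): Upright white filter capsule fixed on the arm's outer end, 200 mm from the hinge axis; the arm's handle, to grip or push. A cylinder 40 mm in diameter, from the arm's top at 62 mm to 112 mm above the table, with a 3 mm nipple on top. The point is its centre, 87 mm above the table; its axes turn with the arm (arm along -y).
- long_pin_mid (a point): Longest of three loose steel pins upright in a white rack (26 mm high, wells 75 mm apart, 20 mm deep, 1 mm play); the others stand 18 and 28 mm lower. Total 86 mm: round head 26 mm across, 34 mm tall, on a shank 14 mm across, 52 mm long, its end round. 160 g. Point: mid-length, 43 mm above the tip; z to the head. Tip 6 mm above the table in the rack, 10 mm when home.

How it is judged:
On the way:
1. the arm stands at its stop, the two holes in line (value of joint swing_arm below 0.07 rad), for 0.2 s.
At the end, for the whole second after the job is handed in: The arm is within 0.08 rad of its stop, and the long pin stands upright (within 14 degrees) through the arm's hole and the block's hole, its centre within 14 mm of the block hole's axis along each of the base's axes and 45 to 61 mm above the table (53 mm is fully home) (value of joint swing_arm below 0.08 rad and x of long_pin_mid in the frame of station between -0.014 and 0.014 m and y of long_pin_mid in the frame of station between -0.124 and -0.096 m and z of long_pin_mid in the frame of station between 0.045 and 0.061 m and angle between long_pin_mid's own z axis and vertical below 0.25 rad); the robot touches nothing.
It also fails if it takes over 67 s, if anything falls off the work surface, if the arm or the gripper's body presses on something with over 40 N, if the wrist force passes 120 N, or if a joint passes its speed limit or range.

## Working session

There is one attempt and no reset: what is moved stays moved. The work goes in short steps, Python scripts to look and compute and a tool call to move; the robot and the scene stay as the last step left them, time stands still between calls to the robot, and variables do not carry over. Pictures are saved under pics/ and viewed, about 8 in all and at most 12, crops included, and the job is handed in when it is done.

Besides the shell and the picture viewer there is one more tool, called after "Emit:" by a JSON object that holds its "name" and its "arguments", one argument or row to a line. apply_moves: Moves the arm, as the interface text tells. Its arguments: {"type":"object","properties":{"increments":{"type":"array"}},"required":["increments"]}

```bash
mkdir -p pics; cat > h.py <<'E'
import numpy as np, cv2
from bench import readout, imaging, workorder
from scipy.spatial.transform import Rotation as R
def att(c):
    a=np.array(c["attitude"],float)
    return a if a.shape==(3,3) else R.from_quat(a).as_matrix()
def ray(c,u,v):
    p=cv2.undistortPoints(np.array([[[u,v]]],float),np.array(c["intrinsics"]),np.array(c["D"]))[0,0]
    d=att(c)@np.array([p[0],-p[1],-1]); return np.array(c["origin"]),d/np.linalg.norm(d)
def atz(c,u,v,z):
    o,d=ray(c,u,v); return o+d*(z-o[2])/d[2]
def tri(obs):
    A=np.zeros((3,3));b=np.zeros(3);P=[]
    for c,u,v in obs:
        o,d=ray(c,u,v);M=np.eye(3)-np.outer(d,d);A+=M;b+=M@o;P.append((o,M))
    x=np.linalg.solve(A,b); return x,[round(1000*np.linalg.norm(M@(x-o)),1) for o,M in P]
def proj(c,p):
    q=att(c).T@(np.array(p)-np.array(c["origin"])); q=np.array([[q[0],-q[1],-q[2]]])
    return cv2.projectPoints(q,np.zeros(3),np.zeros(3),np.array(c["intrinsics"]),np.array(c["D"]))[0][0,0]
def snap(n,f):
    im=imaging.capture(n); cv2.imwrite('pics/'+f,im[:,:,::-1]); return im
E
python3 - <<'E'
from h import *
np.set_printoptions(precision=3,suppress=True)
s=readout.read_state(); print(s)
for n in("scene","top","wrist"):
    c=imaging.calibration(n); print(n,c["intrinsics"],c["D"],c["origin"],c["attitude"])
    snap(n,n+'0.png')
a=cv2.imread('pics/scene0.png');b=cv2.imread('pics/top0.png')
E
```

```text
{'time': 0.0, 'joints': array([ 1.523,  0.502, -0.427,  1.551,  0.221,  1.138, -0.21 ]), 'dq': array([-0.002, -0.001, -0.002, -0.   ,  0.001, -0.   ,  0.   ]), 'joint_efforts': array([  0.   , -56.66 ,  -5.817, -27.911,  -0.069,   0.031,   0.   ]), 'position': array([ 0.199, -0.618,  0.226]), 'orientation': array([-0.698, -0.11 ,  0.699, -0.109]), 'ft_force': array([ 0.262, -0.081, -0.502]), 'ft_torque': array([ 0.008, -0.037, -0.002]), 'gripper_width': 0.09227617103274262}
scene [[479.915   0.    256.234]
 [  0.    479.915 187.531]
 [  0.      0.      1.   ]] [-0.114  0.     0.     0.     0.   ] [ 0.911 -0.177  0.83 ] [0.237 0.133 0.456 0.847]
top [[446.212   0.    260.68 ]
 [  0.    446.212 195.403]
 [  0.      0.      1.   ]] [-0.11  0.    0.    0.    0.  ] [0.317 0.088 1.065] [-0.075  0.079  0.703 -0.703]
wrist [[321.544   0.    256.061]
 [  0.    321.544 194.636]
 [  0.      0.      1.   ]] [-0.09  0.    0.    0.    0.  ] [ 0.272 -0.595  0.383] [-0.116  0.086 -0.583  0.8  ]
```

View pics/scene0.png

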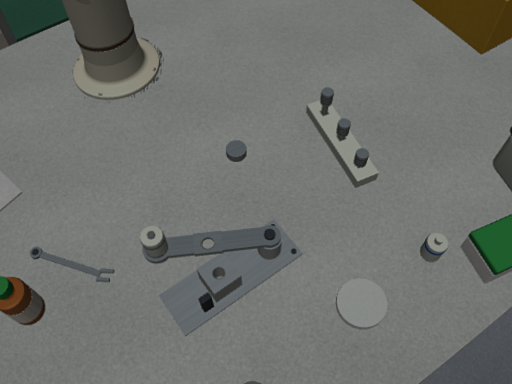

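View pics/top0.png

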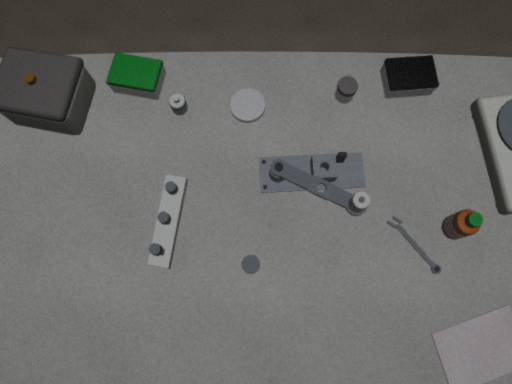

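The scene view shows the hinge at about (270,236), the capsule at (152,237), the block hole at (219,273) and pin heads at (327,93), (344,124) and (362,154). In the top view they are at hinge (279,169), capsule (361,201), block hole (324,167) and pins (171,187), (164,218), (155,250). I'll enlarge both for precise pixels.

```bash
python3 - <<'E'
import cv2,numpy as np
s=cv2.imread('pics/scene0.png');t=cv2.imread('pics/top0.png')
def crop(im,u,v,w,h,k):
    c=cv2.resize(im[v:v+h,u:u+w],None,fx=k,fy=k,interpolation=cv2.INTER_CUBIC)
    c=cv2.convertScaleAbs(c,alpha=1.5)
    for i in range(0,w,10):
        cv2.line(c,(i*k,0),(i*k,4 if (u+i)%50 else 10),(0,0,255));
        if (u+i)%20==0: cv2.putText(c,str(u+i),(i*k,20),0,.35,(0,0,255))
    for i in range(0,h,10):
        cv2.line(c,(0,i*k),(6,i*k),(0,0,255)); 
        if (v+i)%20==0: cv2.putText(c,str(v+i),(8,i*k+4),0,.35,(0,0,255))
    return c
a=crop(s,300,80,80,110,5);b=crop(t,140,170,60,110,5)
cv2.imwrite('pics/rack.png',np.hstack([a,b]))
a=crop(s,130,210,180,130,4);b=crop(t,250,140,130,80,4)
H=np.zeros((600,720,3),np.uint8)
a=crop(s,130,220,180,90,4)
b=crop(t,250,145,130,75,3)
H[:360,:720]=a;H[360:585,:390]=b;cv2.imwrite('pics/st.png',H)
E
```

```text
(no output)
```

View pics/rack.png

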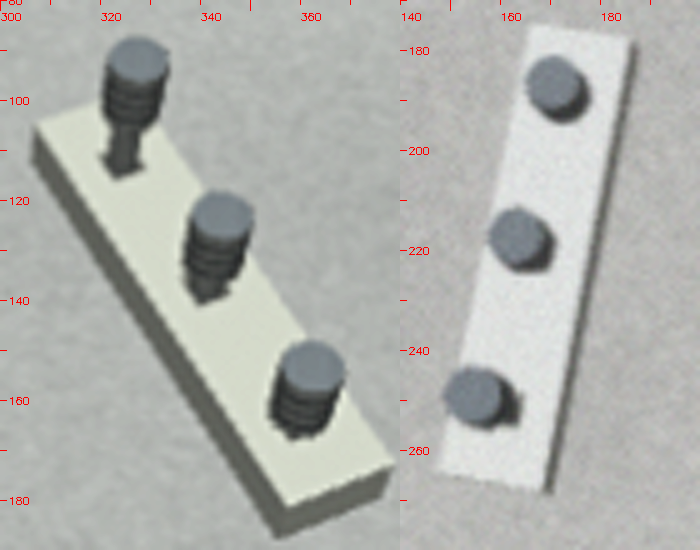

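View pics/st.png

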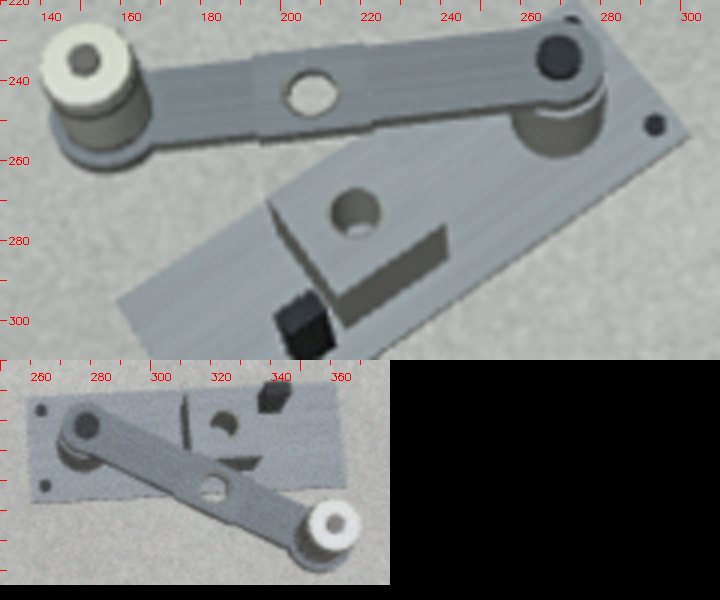

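The rack crop shows the pin standing highest at scene (327.6,91.6), with the other two lower. The station crop gives the hinge, nipple, arm hole and block hole in both views. Next I triangulate them.

```bash
python3 - <<'E'
from h import *
np.set_printoptions(precision=4,suppress=True)
S=imaging.calibration("scene");T=imaging.calibration("top")
sp=[(327.6,91.6),(344.4,123),(362.4,153)];tp=[(171,186.6),(163.6,216.6),(154.6,249)]
for i in range(3):
    for j in (i,2-i): print('pin',i,j,*tri([(S,*sp[i]),(T,*tp[j])]))
P={}
for n,a,b in [('nipple',(151.2,235.2),(361.7,199.7)),('hinge',(269.8,234.3),(279,166.7)),('armhole',(207.5,243.3),(321.3,187.3)),('blockhole',(218.8,273),(324.5,166.2))]:
    P[n],e=tri([(S,*a),(T,*b)]); print(n,P[n],e)
v=P['nipple']-P['hinge'];w=P['blockhole']-P['hinge'];u=P['armhole']-P['hinge']
for x in(v,u,w): print(np.linalg.norm(x[:2]),np.degrees(np.arctan2(x[1],x[0])))
s=readout.read_state();M=R.from_quat(s["orientation"]).as_matrix();print(M)
c=imaging.calibration("wrist");print(M.T@(np.array(c["origin"])-s["position"]))
E
```

```text
pin 0 0 [0.5115 0.2419 0.2281] [np.float64(16.9), np.float64(16.9)]
pin 0 2 [0.4133 0.3169 0.0883] [np.float64(0.7), np.float64(0.7)]
pin 1 1 [0.4885 0.3037 0.0716] [np.float64(0.9), np.float64(0.9)]
pin 1 1 [0.4885 0.3037 0.0716] [np.float64(0.9), np.float64(0.9)]
pin 2 2 [ 0.4528  0.3966 -0.1518] [np.float64(28.4), np.float64(28.4)]
pin 2 0 [0.5613 0.2922 0.0608] [np.float64(1.2), np.float64(1.2)]
nipple [ 0.5191 -0.1391  0.11  ] [np.float64(0.4), np.float64(0.4)]
hinge [0.6081 0.0405 0.0631] [np.float64(0.6), np.float64(0.6)]
armhole [ 0.5598 -0.0588  0.0567] [np.float64(0.2), np.float64(0.2)]
blockhole [ 0.6144 -0.0695  0.0454] [np.float64(0.0), np.float64(0.0)]
0.20040315367148742 -116.36332149075187
0.11036045370958589 -115.9498927546259
0.11016047540627454 -86.7412813832355
[[-0.0004  0.3059 -0.9521]
 [ 0.0014 -0.9521 -0.3059]
 [-1.     -0.0014 -0.0001]]
[-0.1567  0.0004 -0.0773]
```

```bash
cat >> h.py <<'E'
def plan(tgt,az=None,step=35.,rs=6.,n=None):
    """rows (tx,ty,tz,roll) to reach world tgt with tool y azimuth az (deg)"""
    s=readout.read_state();p=np.array(s["position"])*1e3;M=R.from_quat(s["orientation"]).as_matrix();t=np.array(tgt)*1e3
    a=np.degrees(np.arctan2(M[1,1],M[0,1])); d=0 if az is None else -((az-a+180)%360-180)
    n=n or int(max(np.ceil(np.linalg.norm(t-p)/step),np.ceil(abs(d)/rs),1))
    print('t',round(s["time"],2),'pos',p.round(1),'az',round(a,1),'tilt',round(np.degrees(np.arccos(-M[2,0])),2),'F',np.array(s["ft_force"]).round(1),'w',round(s["gripper_width"]*1e3,1),'rows',n)
    for i in range(n):
        k=n-i;l=(M.T@((t-p)/k)).round(0);r=round(d/k,1)
        print(i,*l,r);p=p+M@l;M=M@R.from_euler('x',r,degrees=True).as_matrix();d-=r
E
python3 - <<'E'
from h import *
S=imaging.calibration("scene");T=imaging.calibration("top")
print(tri([(S,8,284),(T,474,218)]))
plan([.20,-.60,.33],None,n=3); plan([.519,-.137,.2],-26)
print(readout.read_state()["joints"])
E
```

```text
(array([ 0.47536321, -0.38008183,  0.12499239]), [np.float64(5.2), np.float64(5.2)])
t 0.15 pos [ 198.6 -618.4  225.9] az -72.2 tilt 0.08 F [ 0.  -0.   0.1] w 92.0 rows 3
0 -35.0 -6.0 -2.0 0.0
1 -35.0 -6.0 -2.0 0.0
2 -34.0 -5.0 -3.0 0.0
t 0.15 pos [ 198.6 -618.4  225.9] az -72.2 tilt 0.08 F [ 0.  -0.   0.1] w 92.0 rows 17
0 2.0 -21.0 -27.0 -2.7
1 2.0 -20.0 -28.0 -2.7
2 1.0 -19.0 -28.0 -2.7
3 2.0 -17.0 -29.0 -2.7
4 1.0 -16.0 -30.0 -2.7
5 2.0 -14.0 -31.0 -2.7
6 1.0 -13.0 -31.0 -2.7
7 2.0 -11.0 -32.0 -2.7
8 1.0 -10.0 -33.0 -2.7
9 2.0 -8.0 -33.0 -2.7
10 1.0 -7.0 -33.0 -2.7
11 2.0 -5.0 -34.0 -2.7
12 1.0 -4.0 -34.0 -2.8
13 2.0 -2.0 -34.0 -2.7
14 1.0 -1.0 -34.0 -2.8
15 2.0 1.0 -34.0 -2.7
16 1.0 3.0 -34.0 -2.8
[ 1.52318581  0.50162561 -0.42683471  1.55116885  0.2207728   1.13828611
 -0.21028853]
```

Emit:
{"name": "apply_moves", "arguments": {
  "increments": [
    {"jaw": 0, "tx": 0, "ty": -21, "tz": -27, "roll": -2.7},
    {"jaw": 0, "tx": 0, "ty": -20, "tz": -28, "roll": -2.7},
    {"jaw": 0, "tx": 0, "ty": -19, "tz": -28, "roll": -2.7},
    {"jaw": 0, "tx": 0, "ty": -17, "tz": -29, "roll": -2.7},
    {"jaw": 0, "tx": 0, "ty": -16, "tz": -30, "roll": -2.7},
    {"jaw": 0, "tx": 0, "ty": -14, "tz": -31, "roll": -2.7},
    {"jaw": 0, "tx": 0, "ty": -13, "tz": -31, "roll": -2.7},
    {"jaw": 0, "tx": 0, "ty": -11, "tz": -32, "roll": -2.7},
    {"jaw": 0, "tx": 0, "ty": -10, "tz": -33, "roll": -2.7},
    {"jaw": 0, "tx": 0, "ty": -8, "tz": -33, "roll": -2.7}
  ]
}}

```text
time: 0.98
position: [0.384, -0.331, 0.2211]
orientation: [-0.651, -0.271, 0.656, -0.269]
ft_force: [-0.0, 0.4, -0.4]
gripper_width: 0.0921
```

```bash
python3 -c "
from h import *
plan([.519,-.137,.19],-26)
print(readout.read_state()['joints'])"
```

```text
t 0.98 pos [ 384.  -331.   221.1] az -45.1 tilt 0.4 F [-0.   0.4 -0.4] w 92.1 rows 7
0 4.0 -6.0 -33.0 -2.7
1 4.0 -4.0 -34.0 -2.7
2 4.0 -3.0 -34.0 -2.7
3 5.0 -1.0 -34.0 -2.7
4 4.0 0.0 -33.0 -2.8
5 5.0 2.0 -34.0 -2.7
6 4.0 3.0 -33.0 -2.8
[ 1.23028963  0.2876201  -0.67355954  1.89965046  0.21100468  1.03123718
 -0.32077884]
```

Moves track well.

Emit:
{"name": "apply_moves", "arguments": {
  "increments": [
    {"jaw": 0, "tx": 4, "ty": -6, "tz": -33, "roll": -2.7},
    {"jaw": 0, "tx": 4, "ty": -4, "tz": -34, "roll": -2.7},
    {"jaw": 0, "tx": 4, "ty": -3, "tz": -34, "roll": -2.7},
    {"jaw": 0, "tx": 5, "ty": -1, "tz": -34, "roll": -2.7},
    {"jaw": 0, "tx": 4, "ty": 0, "tz": -33, "roll": -2.8},
    {"jaw": 0, "tx": 5, "ty": 2, "tz": -34, "roll": -2.7},
    {"jaw": 0, "tx": 4, "ty": 3, "tz": -33, "roll": -2.8},
    {"jaw": 0, "tx": 0, "ty": 0, "tz": 0, "roll": 0},
    {"jaw": 0, "tx": 0, "ty": 0, "tz": 0, "roll": 0},
    {"jaw": 0, "tx": 0, "ty": 0, "tz": 0, "roll": 0}
  ]
}}

```text
time: 1.82
position: [0.5248, -0.1156, 0.1891]
orientation: [-0.593, -0.386, 0.594, -0.382]
ft_force: [0.1, -0.4, -0.4]
gripper_width: 0.0919
```

```bash
python3 -c "
from h import *
plan([.519,-.139,.078],-26,n=6)
c=imaging.calibration('wrist')
snap('wrist','w1.png'); print(proj(c,[.519,-.139,.115]),proj(c,[.56,-.0588,.062]),proj(c,[.6144,-.0695,.05]))"
```

```text
t 1.82 pos [ 524.8 -115.6  189.1] az -24.2 tilt 0.34 F [ 0.1 -0.4 -0.4] w 91.9 rows 6
0 19.0 1.0 4.0 0.3
1 18.0 1.0 4.0 0.3
2 19.0 1.0 4.0 0.3
3 18.0 1.0 4.0 0.3
4 19.0 1.0 4.0 0.3
5 18.0 0.0 4.0 0.3
[261.65581553 234.2148763 ] [266.69048475 112.78123961] [326.99863748  98.32067468]
```

View pics/w1.png

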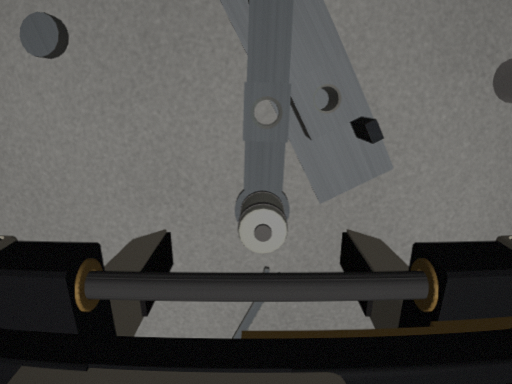

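The wrist view shows the nipple at (263,232) against a projected (262,234), with the arm hole at (266,112) and block hole at (329,98), so all agree within 2 px. I'll descend to straddle the capsule.

Emit:
{"name": "apply_moves", "arguments": {
  "increments": [
    {"jaw": 0, "tx": 10, "ty": 1, "tz": 8, "roll": 0.3},
    {"jaw": 0, "tx": 18, "ty": 1, "tz": 8, "roll": 0.3},
    {"jaw": 0, "tx": 18, "ty": 1, "tz": 4, "roll": 0.3},
    {"jaw": 0, "tx": 18, "ty": 1, "tz": 2, "roll": 0.3},
    {"jaw": 0, "tx": 18, "ty": 1, "tz": 0, "roll": 0.3},
    {"jaw": 0, "tx": 16, "ty": 0, "tz": 0, "roll": 0.3},
    {"jaw": 0, "tx": 8, "ty": 0, "tz": 0, "roll": 0},
    {"jaw": 0, "tx": 0, "ty": 0, "tz": 0, "roll": 0},
    {"jaw": 0.35, "tx": 0, "ty": 0, "tz": 0, "roll": 0},
    {"jaw": 0.35, "tx": 0, "ty": 0, "tz": 0, "roll": 0}
  ]
}}

```text
time: 2.7
position: [0.5106, -0.1607, 0.0754]
orientation: [-0.601, -0.365, 0.61, -0.366]
ft_force: [-0.4, 0.5, 0.6]
gripper_width: 0.0828
```

```bash
python3 -c "
from h import *
plan([.519,-.139,.080],-26)
a=np.radians(-86.74);hx,hy=.608,.0405
# arc: finger centre leads/lags: TCP = capsule centre + g along tool y; g=+10 (rear pad touches at opening 60)
"
```

```text
t 2.7 pos [ 510.6 -160.7   75.4] az -27.8 tilt 0.66 F [-0.4  0.5  0.6] w 82.8 rows 1
0 -5.0 -3.0 -23.0 -1.8
```

Emit:
{"name": "apply_moves", "arguments": {
  "increments": [
    {"jaw": 0.35, "tx": 0, "ty": 0, "tz": -4, "roll": 0},
    {"jaw": 0.35, "tx": 0, "ty": 0, "tz": -4, "roll": 0},
    {"jaw": 0.35, "tx": 0, "ty": 0, "tz": -4, "roll": 0},
    {"jaw": 0.35, "tx": 0, "ty": 0, "tz": 0, "roll": 0},
    {"jaw": 0.35, "tx": 0, "ty": 0, "tz": 0, "roll": 0},
    {"jaw": 0.35, "tx": 0, "ty": 0, "tz": 0, "roll": 0},
    {"jaw": 0.35, "tx": 0, "ty": 0, "tz": 0, "roll": 0},
    {"jaw": 0.35, "tx": 0, "ty": 0, "tz": 0, "roll": 0},
    {"jaw": 0.35, "tx": 0, "ty": 0, "tz": 0, "roll": 0},
    {"jaw": 0.35, "tx": 0, "ty": 0, "tz": 0, "roll": 0}
  ]
}}

```text
time: 3.53
position: [0.5202, -0.149, 0.0796]
orientation: [-0.603, -0.363, 0.608, -0.368]
ft_force: [-0.0, -0.8, 0.5]
gripper_width: 0.06
```

```bash
python3 -c "
from h import *
plan([.519,-.139,.080],-26)"
```

```text
t 3.53 pos [ 520.2 -149.    79.6] az -27.7 tilt 0.56 F [-0.  -0.8  0.5] w 60.0 rows 1
0 -0.0 -6.0 -8.0 -1.7
```

Emit:
{"name": "apply_moves", "arguments": {
  "increments": [
    {"jaw": 0.35, "tx": 0, "ty": 6, "tz": -2, "roll": -1.5},
    {"jaw": 0.35, "tx": 0, "ty": 8, "tz": -2, "roll": -2.3},
    {"jaw": 0.35, "tx": 0, "ty": 8, "tz": -2, "roll": -2.3},
    {"jaw": 0.35, "tx": 0, "ty": 8, "tz": -1, "roll": -2.3},
    {"jaw": 0.35, "tx": 0, "ty": 8, "tz": 0, "roll": -2.3},
    {"jaw": 0.35, "tx": 0, "ty": 8, "tz": 0, "roll": -2.3},
    {"jaw": 0.35, "tx": 0, "ty": 8, "tz": 0, "roll": -2.3},
    {"jaw": 0.35, "tx": 0, "ty": 8, "tz": 0, "roll": -2.3},
    {"jaw": 0.35, "tx": 0, "ty": 8, "tz": 0, "roll": -2.3},
    {"jaw": 0.35, "tx": 0, "ty": 6, "tz": 0, "roll": -1.5}
  ]
}}

```text
time: 4.37
position: [0.5967, -0.1677, 0.0772]
orientation: [-0.516, -0.479, 0.525, -0.479]
ft_force: [-0.7, -0.1, -0.1]
gripper_width: 0.0597
```

```bash
python3 -c "
from h import *
plan([.6295,-.1585,.080],3.3,step=8,rs=3)
p=readout.read_state()['position'];print(p, np.hypot(p[0]-.608,p[1]-.0405),np.degrees(np.arctan2(p[1]-.0405,p[0]-.608)))"
```

```text
t 4.37 pos [ 596.7 -167.7   77.2] az -4.8 tilt 0.77 F [-0.7 -0.1 -0.1] w 59.7 rows 5
0 -1.0 6.0 -2.0 -1.6
1 -1.0 7.0 -2.0 -1.6
2 -0.0 6.0 -2.0 -1.6
3 -1.0 7.0 -2.0 -1.6
4 -0.0 7.0 -2.0 -1.7
[ 0.59672663 -0.16766783  0.07720319] 0.20847286177570762 -93.09983737810357
```

Emit:
{"name": "apply_moves", "arguments": {
  "increments": [
    {"jaw": 0.35, "tx": 0, "ty": 6, "tz": -2, "roll": -1.6},
    {"jaw": 0.35, "tx": -1, "ty": 6, "tz": -2, "roll": -1.6},
    {"jaw": 0.35, "tx": 0, "ty": 6, "tz": -1, "roll": -1.6},
    {"jaw": 0.35, "tx": -1, "ty": 6, "tz": -1, "roll": -1.6},
    {"jaw": 0.35, "tx": 0, "ty": 4, "tz": 0, "roll": -1.6},
    {"jaw": 0.35, "tx": 0, "ty": 3, "tz": 0, "roll": 0},
    {"jaw": 0.35, "tx": 0, "ty": 3, "tz": 0, "roll": 0},
    {"jaw": 0.35, "tx": 0, "ty": 3, "tz": 0, "roll": 0},
    {"jaw": 0.35, "tx": 0, "ty": 2, "tz": 0, "roll": 0},
    {"jaw": 0.35, "tx": 0, "ty": 2, "tz": 0, "roll": 0}
  ]
}}

```text
time: 5.2
position: [0.6281, -0.1657, 0.0741]
orientation: [0.47, 0.525, -0.496, 0.508]
ft_force: [-6.4, 0.2, 5.5]
gripper_width: 0.0596
```

```bash
python3 -c "
from h import *
plan([.6295,-.1585,.080],3.3,step=8,rs=3)"
```

```text
t 5.2 pos [ 628.1 -165.7   74.1] az 3.8 tilt 2.54 F [-6.4  0.2  5.5] w 59.6 rows 2
0 -3.0 1.0 -4.0 0.3
1 -3.0 1.0 -3.0 0.2
```

Emit:
{"name": "apply_moves", "arguments": {
  "increments": [
    {"jaw": 0.35, "tx": -1, "ty": 4, "tz": 0, "roll": 0},
    {"jaw": 0.35, "tx": -1, "ty": 4, "tz": 0, "roll": 0},
    {"jaw": 0.35, "tx": -1, "ty": 4, "tz": 0, "roll": 0},
    {"jaw": 0.35, "tx": 0, "ty": 4, "tz": 0, "roll": 0},
    {"jaw": 0.35, "tx": 0, "ty": 4, "tz": 0, "roll": 0},
    {"jaw": 0.35, "tx": 0, "ty": 0, "tz": 0, "roll": 0},
    {"jaw": 0.35, "tx": 0, "ty": 0, "tz": 0, "roll": 0},
    {"jaw": 0.35, "tx": 0, "ty": 0, "tz": 0, "roll": 0},
    {"jaw": 0.35, "tx": 0, "ty": 0, "tz": 0, "roll": 0},
    {"jaw": 0.35, "tx": 0, "ty": 0, "tz": 0, "roll": 0}
  ]
}}

```text
time: 6.03
position: [0.6258, -0.1666, 0.0713]
orientation: [0.457, 0.536, -0.51, 0.494]
ft_force: [-1.3, 0.1, 1.7]
gripper_width: 0.0597
```

```bash
python3 -c "
from h import *
plan([.6295,-.1585,.080],3.3,step=8,rs=3)
c=imaging.calibration('wrist');T=imaging.calibration('top')
a=snap('wrist','w2.png');b=snap('top','t2.png')
cc=cv2.resize(b[140:240,240:390],None,fx=4,fy=4)[:, :, ::-1]
cv2.imwrite('pics/c2.png',cc)
d=np.array([.0569,-.9984]);h=np.array([.608,.0405])
for r,z in((.11,.062),(.2,.115)): print(proj(T,[*(h+r*d),z]),proj(c,[*(h+r*d),z]))"
```

```text
t 6.03 pos [ 625.8 -166.6   71.3] az 3.6 tilt 5.5 F [-1.3  0.1  1.7] w 59.7 rows 2
0 -5.0 2.0 -4.0 0.1
1 -4.0 1.0 -4.0 0.2
[325.42044828 164.24954547] [245.85218032  55.25166092]
[368.51743202 155.47253761] [230.23512001 279.13732047]
```

View pics/w2.png

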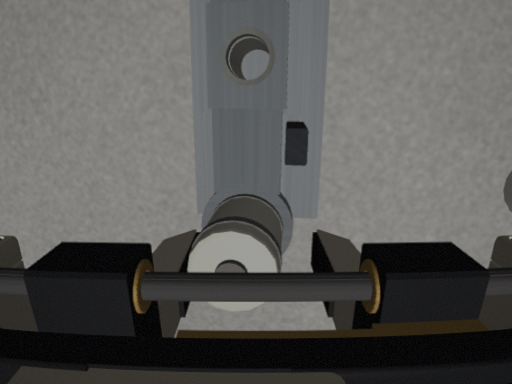

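The wrist view shows the arm against the dark post (post at (296,143), arm edge at 287). The arm hole is at (250,57), predicted (246,55). The pressing tilted the tool by 5.5°, so I'll check its direction while retreating.

Emit:
{"name": "apply_moves", "arguments": {
  "increments": [
    {"jaw": 0.2, "tx": 0, "ty": -2, "tz": 0, "roll": 0},
    {"jaw": 0.0, "tx": 0, "ty": 0, "tz": 0, "roll": 0},
    {"jaw": 0, "tx": 0, "ty": 0, "tz": 0, "roll": 0},
    {"jaw": 0, "tx": -10, "ty": 0, "tz": 0, "roll": 0},
    {"jaw": 0, "tx": -20, "ty": 0, "tz": 0, "roll": 0},
    {"jaw": 0, "tx": -30, "ty": 0, "tz": 0, "roll": 0},
    {"jaw": 0, "tx": -30, "ty": 0, "tz": 0, "roll": 0},
    {"jaw": 0, "tx": -20, "ty": 0, "tz": 0, "roll": 0},
    {"jaw": 0, "tx": 0, "ty": 0, "tz": 0, "roll": 0},
    {"jaw": 0, "tx": 0, "ty": 0, "tz": 0, "roll": 0}
  ]
}}

```text
time: 6.97
position: [0.6352, -0.1648, 0.1883]
orientation: [0.457, 0.536, -0.509, 0.494]
ft_force: [0.0, -0.1, -1.0]
gripper_width: 0.0918
```

```bash
python3 -c "
from h import *
plan([.413,.317,.19],81)
print(R.from_quat(readout.read_state()['orientation']).as_matrix().round(3))
print(readout.read_state()['joints'].round(2))"
```

```text
t 6.97 pos [ 635.2 -164.8  188.3] az 3.6 tilt 5.38 F [ 0.  -0.1 -1. ] w 91.8 rows 16
0 1.0 -12.0 -31.0 -4.8
1 1.0 -9.0 -32.0 -4.8
2 1.0 -7.0 -32.0 -4.8
3 1.0 -4.0 -33.0 -4.8
4 1.0 -1.0 -33.0 -4.8
5 1.0 2.0 -33.0 -4.9
6 1.0 5.0 -33.0 -4.8
7 1.0 7.0 -32.0 -4.9
8 1.0 10.0 -32.0 -4.8
9 1.0 13.0 -31.0 -4.9
10 0.0 15.0 -29.0 -4.8
11 1.0 18.0 -28.0 -4.9
12 0.0 20.0 -27.0 -4.8
13 1.0 22.0 -25.0 -4.9
14 0.0 24.0 -23.0 -4.8
15 1.0 25.0 -20.0 -4.9
[[-0.093  0.994  0.064]
 [-0.013  0.063 -0.998]
 [-0.996 -0.094  0.007]]
[ 0.71  0.71 -0.8   1.47  0.52  1.28 -0.11]
```

```bash
python3 -c "
from h import *
plan([.413,.317,.2],97,n=18)"
```

```text
t 6.97 pos [ 635.2 -164.8  188.3] az 3.6 tilt 5.38 F [ 0.  -0.1 -1. ] w 91.8 rows 18
0 0.0 -11.0 -27.0 -5.2
1 0.0 -8.0 -28.0 -5.2
2 0.0 -5.0 -29.0 -5.2
3 0.0 -3.0 -29.0 -5.2
4 0.0 -0.0 -30.0 -5.2
5 0.0 2.0 -29.0 -5.2
6 0.0 5.0 -29.0 -5.2
7 0.0 8.0 -29.0 -5.2
8 0.0 10.0 -28.0 -5.2
9 0.0 13.0 -27.0 -5.2
10 0.0 15.0 -25.0 -5.2
11 0.0 17.0 -24.0 -5.2
12 0.0 20.0 -22.0 -5.2
13 1.0 21.0 -20.0 -5.2
14 0.0 23.0 -18.0 -5.1
15 1.0 25.0 -16.0 -5.2
16 0.0 26.0 -14.0 -5.1
17 1.0 28.0 -11.0 -5.2
```

Emit:
{"name": "apply_moves", "arguments": {
  "increments": [
    {"jaw": 0, "tx": 0, "ty": -11, "tz": -27, "roll": -5.2},
    {"jaw": 0, "tx": 0, "ty": -8, "tz": -28, "roll": -5.2},
    {"jaw": 0, "tx": 0, "ty": -5, "tz": -29, "roll": -5.2},
    {"jaw": 0, "tx": 0, "ty": -3, "tz": -29, "roll": -5.2},
    {"jaw": 0, "tx": 0, "ty": 0, "tz": -30, "roll": -5.2},
    {"jaw": 0, "tx": 0, "ty": 2, "tz": -29, "roll": -5.2},
    {"jaw": 0, "tx": 0, "ty": 5, "tz": -29, "roll": -5.2},
    {"jaw": 0, "tx": 0, "ty": 8, "tz": -29, "roll": -5.2},
    {"jaw": 0, "tx": 0, "ty": 10, "tz": -28, "roll": -5.2},
    {"jaw": 0, "tx": 0, "ty": 13, "tz": -27, "roll": -5.2}
  ]
}}

```text
time: 7.8
position: [0.5015, 0.1, 0.1894]
orientation: [0.184, 0.709, -0.217, 0.646]
ft_force: [0.5, 0.8, -0.3]
gripper_width: 0.0915
```

```bash
python3 -c "
from h import *
plan([.413,.317,.2],97,n=9)"
```

```text
t 7.8 pos [501.5 100.  189.4] az 57.2 tilt 5.73 F [ 0.5  0.8 -0.3] w 91.5 rows 9
0 -1.0 15.0 -21.0 -4.4
1 -1.0 16.0 -20.0 -4.4
2 -1.0 18.0 -19.0 -4.4
3 -0.0 19.0 -18.0 -4.4
4 -1.0 21.0 -16.0 -4.4
5 -0.0 22.0 -14.0 -4.5
6 -1.0 23.0 -13.0 -4.4
7 -0.0 24.0 -11.0 -4.5
8 -1.0 24.0 -9.0 -4.4
```

Emit:
{"name": "apply_moves", "arguments": {
  "increments": [
    {"jaw": 0, "tx": -1, "ty": 15, "tz": -21, "roll": -4.4},
    {"jaw": 0, "tx": -1, "ty": 16, "tz": -20, "roll": -4.4},
    {"jaw": 0, "tx": -1, "ty": 18, "tz": -19, "roll": -4.4},
    {"jaw": 0, "tx": -1, "ty": 19, "tz": -18, "roll": -4.4},
    {"jaw": 0, "tx": -1, "ty": 21, "tz": -16, "roll": -4.4},
    {"jaw": 0, "tx": 0, "ty": 22, "tz": -14, "roll": -4.5},
    {"jaw": 0, "tx": -1, "ty": 20, "tz": -12, "roll": -4.4},
    {"jaw": 0, "tx": 0, "ty": 15, "tz": -7, "roll": -4.4},
    {"jaw": 0, "tx": 0, "ty": 8, "tz": -3, "roll": -3.0},
    {"jaw": 0, "tx": 0, "ty": 0, "tz": 0, "roll": 0}
  ]
}}

```text
time: 8.63
position: [0.4057, 0.299, 0.1944]
orientation: [-0.055, 0.743, 0.046, 0.666]
ft_force: [0.1, -0.5, 0.9]
gripper_width: 0.0921
```

Emit:
{"name": "apply_moves", "arguments": {
  "increments": [
    {"jaw": 0, "tx": 0, "ty": 0, "tz": 0, "roll": 0},
    {"jaw": 0, "tx": 0, "ty": 0, "tz": 0, "roll": 0},
    {"jaw": 0, "tx": 0, "ty": 0, "tz": 0, "roll": 0},
    {"jaw": 0, "tx": 0, "ty": 0, "tz": 0, "roll": 0},
    {"jaw": 0, "tx": 0, "ty": 0, "tz": 0, "roll": 0},
    {"jaw": 0, "tx": 0, "ty": 0, "tz": 0, "roll": 0},
    {"jaw": 0, "tx": 0, "ty": 0, "tz": 0, "roll": 0},
    {"jaw": 0, "tx": 0, "ty": 0, "tz": 0, "roll": 0},
    {"jaw": 0, "tx": 0, "ty": 0, "tz": 0, "roll": 0},
    {"jaw": 0, "tx": 0, "ty": 0, "tz": 0, "roll": 0}
  ]
}}

```text
time: 9.47
position: [0.408, 0.2935, 0.1924]
orientation: [-0.052, 0.744, 0.039, 0.665]
ft_force: [-0.7, -0.5, -0.7]
gripper_width: 0.0916
```

```bash
python3 -c "
from h import *
plan([.413,.317,.064],97,n=9)
print(readout.read_state()['joints'].round(2))
c=imaging.calibration('wrist');S=imaging.calibration('scene')
a=snap('wrist','w3.png');b=snap('top','t3.png');s=snap('scene','s3.png')
H=np.zeros((584,512,3),np.uint8);H[:384]=a
H[384:,:400]=cv2.resize(b[140:190,280:380],None,fx=4,fy=4,interpolation=cv2.INTER_CUBIC)
cv2.imwrite('pics/v3.png',H[:,:,::-1])
for p in ([.4133,.3169,.092],[.4885,.3037,.074],[.5613,.2922,.064]): print(proj(c,p))"
```

```text
t 9.47 pos [408.  293.5 192.4] az 97.4 tilt 6.45 F [-0.7 -0.5 -0.7] w 91.6 rows 9
0 14.0 3.0 2.0 0.0
1 14.0 3.0 3.0 0.1
2 14.0 3.0 2.0 0.0
3 14.0 3.0 3.0 0.1
4 14.0 2.0 2.0 0.0
5 14.0 3.0 3.0 0.1
6 14.0 2.0 2.0 0.0
7 14.0 3.0 3.0 0.1
8 14.0 2.0 2.0 0.0
[ 0.29  0.68 -1.29  1.85  0.61  1.24  0.49]
[284.29217183 217.35609962]
[257.46331199 286.98734466]
[237.35252682 344.93424253]
```

View pics/v3.png

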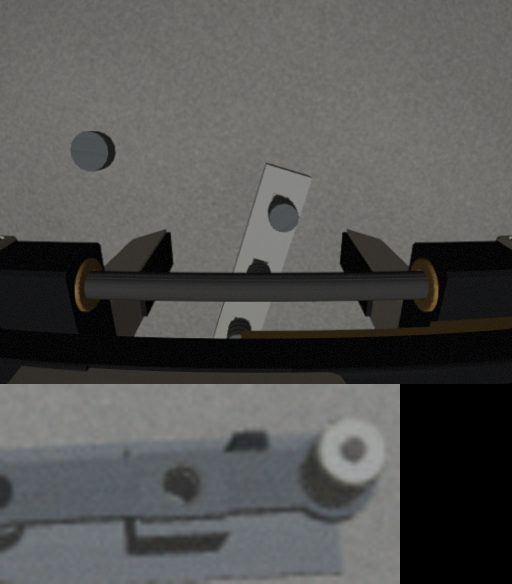

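The wrist view shows the long pin's head at (284,217), where it was predicted. The top crop shows the arm hole at (325.3,165) and nipple at (368.3,155.8), within 1 px of the q=0 prediction, so the arm is at its stop. I'll descend on the pin.

```bash
cat >> h.py <<'E'
def gp(): # state summary of grasp point
    s=readout.read_state();M=R.from_quat(s["orientation"]).as_matrix()
    print('gp',(1e3*(np.array(s["position"])-.019*M[:,0])).round(1),'x',M[:,0].round(3),'y',M[:,1].round(3));return M
E
python3 -c "
from h import *
M=gp(); plan(np.array([.4133,.3169,.083])+.019*M[:,0],97.4,n=1)"
```

```text
gp [410.  294.1 211.2] x [-0.11  -0.025 -0.994] y [-0.13   0.992 -0.01 ]
t 9.62 pos [407.9 293.7 192.4] az 97.5 tilt 6.45 F [ 0.3  0.9 -0.2] w 91.5 rows 1
0 126.0 23.0 21.0 0.1
```

Emit:
{"name": "apply_moves", "arguments": {
  "increments": [
    {"jaw": 0, "tx": 10, "ty": 5, "tz": 5, "roll": 0},
    {"jaw": 0, "tx": 20, "ty": 5, "tz": 5, "roll": 0},
    {"jaw": 0, "tx": 20, "ty": 5, "tz": 5, "roll": 0},
    {"jaw": 0, "tx": 20, "ty": 3, "tz": 3, "roll": 0},
    {"jaw": 0, "tx": 15, "ty": 1, "tz": 1, "roll": 0},
    {"jaw": 0, "tx": 8, "ty": 0, "tz": 0, "roll": 0},
    {"jaw": 0, "tx": 3, "ty": 0, "tz": 0, "roll": 0},
    {"jaw": 0, "tx": 0, "ty": 0, "tz": 0, "roll": 0},
    {"jaw": 0, "tx": 0, "ty": 0, "tz": 0, "roll": 0},
    {"jaw": 0, "tx": 0, "ty": 0, "tz": 0, "roll": 0}
  ]
}}

```text
time: 10.45
position: [0.415, 0.316, 0.0878]
orientation: [-0.052, 0.743, 0.04, 0.666]
ft_force: [-0.1, -0.5, 0.4]
gripper_width: 0.0916
```

```bash
python3 -c "
from h import *
M=gp(); plan(np.array([.4133,.3169,.083])+.019*M[:,0],97.4,n=1)"
```

```text
gp [417.1 316.5 106.7] x [-0.108 -0.023 -0.994] y [-0.13   0.991 -0.009]
t 10.45 pos [415.  316.   87.8] az 97.5 tilt 6.35 F [-0.1 -0.5  0.4] w 91.6 rows 1
0 24.0 1.0 -1.0 0.1
```

Emit:
{"name": "apply_moves", "arguments": {
  "increments": [
    {"jaw": 0, "tx": 6, "ty": 0, "tz": 0, "roll": 0},
    {"jaw": 0, "tx": 7, "ty": 0, "tz": 0, "roll": 0},
    {"jaw": 0, "tx": 5, "ty": 0, "tz": 0, "roll": 0},
    {"jaw": 0, "tx": 3, "ty": 0, "tz": 0, "roll": 0},
    {"jaw": 0, "tx": 0, "ty": 0, "tz": 0, "roll": 0},
    {"jaw": 0, "tx": 0, "ty": 0, "tz": 0, "roll": 0},
    {"jaw": 0.5, "tx": 0, "ty": 0, "tz": 0, "roll": 0},
    {"jaw": 0.5, "tx": 0, "ty": 0, "tz": 0, "roll": 0},
    {"jaw": 0.5, "tx": 0, "ty": 0, "tz": 0, "roll": 0},
    {"jaw": 0.5, "tx": 0, "ty": 0, "tz": 0, "roll": 0}
  ]
}}

```text
time: 11.28
position: [0.4146, 0.316, 0.0674]
orientation: [-0.05, 0.742, 0.04, 0.668]
ft_force: [-0.0, 0.2, 0.0]
gripper_width: 0.0699
```

```bash
python3 -c "
from h import *
M=gp(); plan(np.array([.4133,.3169,.083])+.019*M[:,0],97.4,n=1)"
```

```text
gp [416.6 316.4  86.3] x [-0.104 -0.021 -0.994] y [-0.128  0.992 -0.008]
t 11.28 pos [414.6 316.   67.4] az 97.4 tilt 6.07 F [-0.   0.2  0. ] w 69.9 rows 1
0 4.0 1.0 -3.0 -0.0
```

Emit:
{"name": "apply_moves", "arguments": {
  "increments": [
    {"jaw": 0.5, "tx": 2, "ty": 0, "tz": -2, "roll": 0},
    {"jaw": 0.5, "tx": 1, "ty": 0, "tz": -1, "roll": 0},
    {"jaw": 0.5, "tx": 0, "ty": 0, "tz": 0, "roll": 0},
    {"jaw": 0.6, "tx": 0, "ty": 0, "tz": 0, "roll": 0},
    {"jaw": 0.7, "tx": 0, "ty": 0, "tz": 0, "roll": 0},
    {"jaw": 1, "tx": 0, "ty": 0, "tz": 0, "roll": 0},
    {"jaw": 1, "tx": 0, "ty": 0, "tz": 0, "roll": 0},
    {"jaw": 1, "tx": 0, "ty": 0, "tz": 0, "roll": 0},
    {"jaw": 1, "tx": 0, "ty": 0, "tz": 0, "roll": 0},
    {"jaw": 1, "tx": 0, "ty": 0, "tz": 0, "roll": 0}
  ]
}}

```text
time: 12.12
position: [0.4111, 0.3156, 0.0648]
orientation: [-0.05, 0.742, 0.04, 0.668]
ft_force: [-0.1, 0.0, -0.5]
gripper_width: 0.0253
```

```bash
python3 -c "
from h import *
M=gp(); plan(np.array([.4133,.3169,.083])+.019*M[:,0],97.4,n=1)"
```

```text
gp [413.1 316.   83.7] x [-0.103 -0.021 -0.994] y [-0.128  0.992 -0.008]
t 12.12 pos [411.1 315.6  64.8] az 97.4 tilt 6.05 F [-0.1  0.  -0.5] w 25.3 rows 1
0 1.0 1.0 0.0 -0.0
```

```bash
python3 -c "
from h import *
p=readout.read_state()['position']
plan(p+[0,0,.12],None,n=8)"
```

```text
t 12.12 pos [411.1 315.6  64.8] az 97.4 tilt 6.05 F [-0.1  0.  -0.5] w 25.3 rows 8
0 -15.0 -0.0 -2.0 0.0
1 -15.0 -0.0 -2.0 0.0
2 -15.0 -0.0 -1.0 0.0
3 -15.0 -0.0 -2.0 0.0
4 -15.0 -0.0 -1.0 0.0
5 -15.0 -0.0 -2.0 0.0
6 -15.0 -0.0 -1.0 0.0
7 -14.0 -1.0 -2.0 0.0
```

Emit:
{"name": "apply_moves", "arguments": {
  "increments": [
    {"jaw": 1, "tx": -8, "ty": 0, "tz": -1, "roll": 0},
    {"jaw": 1, "tx": -12, "ty": 0, "tz": -1, "roll": 0},
    {"jaw": 1, "tx": -12, "ty": 0, "tz": -1, "roll": 0},
    {"jaw": 1, "tx": -16, "ty": 0, "tz": -2, "roll": 0},
    {"jaw": 1, "tx": -20, "ty": 0, "tz": -2, "roll": 0},
    {"jaw": 1, "tx": -20, "ty": 0, "tz": -2, "roll": 0},
    {"jaw": 1, "tx": -16, "ty": 0, "tz": -2, "roll": 0},
    {"jaw": 1, "tx": -8, "ty": 0, "tz": 0, "roll": 0},
    {"jaw": 1, "tx": 0, "ty": 0, "tz": 0, "roll": 0},
    {"jaw": 1, "tx": 0, "ty": 0, "tz": 0, "roll": 0}
  ]
}}

```text
time: 12.95
position: [0.4111, 0.3168, 0.1898]
orientation: [-0.051, 0.741, 0.041, 0.668]
ft_force: [-1.0, -0.0, -1.5]
gripper_width: 0.0256
```

```bash
python3 -c "
from h import *
M=gp(); d=np.array([.0569,-.9984]);h=np.array([.608,.0405]);b=h+.11*d
print(b,(np.array([.5613,.2922])))
plan(np.array([*b,.2])+.019*M[:,0],97.4,n=16)
c=imaging.calibration('scene');s=snap('scene','s4.png');k=snap('top','t4.png')
u=proj(c,readout.read_state()['position']).astype(int);T=imaging.calibration('top');v=proj(T,readout.read_state()['position']).astype(int)
print(u,v)
A=cv2.resize(s[max(u[1]-75,0):,max(u[0]-50,0):][:150,:100],None,fx=4,fy=4,interpolation=2)
cv2.imwrite('pics/s4c.png',cv2.convertScaleAbs(A[:,:,::-1],alpha=1.6))"
```

```text
gp [413.  317.2 208.7] x [-0.101 -0.021 -0.995] y [-0.13   0.991 -0.008]
[ 0.614259 -0.069324] [0.5613 0.2922]
t 12.95 pos [411.1 316.8 189.8] az 97.5 tilt 5.94 F [-1.  -0.  -1.5] w 25.6 rows 16
0 -0.0 -26.0 9.0 0.0
1 -0.0 -26.0 9.0 0.0
2 -0.0 -26.0 9.0 0.0
3 -0.0 -25.0 9.0 0.0
4 -0.0 -26.0 9.0 0.0
5 -0.0 -25.0 10.0 0.0
6 -0.0 -26.0 9.0 0.0
7 -0.0 -25.0 10.0 0.0
8 -0.0 -26.0 9.0 0.0
9 -1.0 -25.0 10.0 0.0
10 -0.0 -26.0 9.0 0.0
11 -1.0 -25.0 10.0 0.0
12 -0.0 -26.0 9.0 0.0
13 -1.0 -25.0 10.0 0.0
14 -0.0 -26.0 9.0 0.0
15 -1.0 -25.0 10.0 0.1
[332  54] [142 244]
```

View pics/s4c.png

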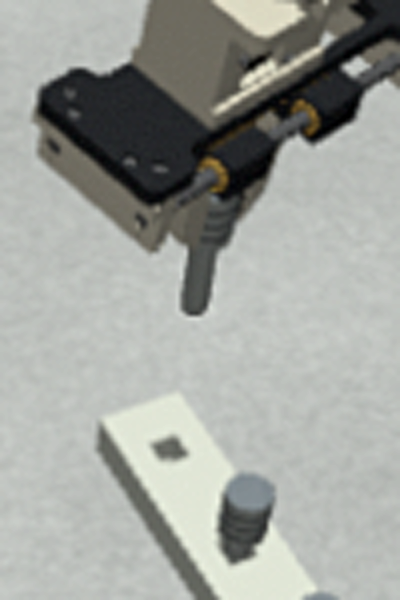

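```bash
python3 -c "
from h import *
c=imaging.calibration('scene');print(proj(c,[.413,.317,.131]),proj(c,[.413,.317,.135]),proj(c,[.418,.317,.131]),proj(c,[.413,.322,.131]))"
```

```text
[329.59014559  76.9659445 ] [329.8215361   75.54337466] [331.1347084   78.47984912] [331.54556797  75.9831599 ]
```

Emit:
{"name": "apply_moves", "arguments": {
  "increments": [
    {"jaw": 1, "tx": 0, "ty": -12, "tz": 4, "roll": 0},
    {"jaw": 1, "tx": 0, "ty": -20, "tz": 7, "roll": 0},
    {"jaw": 1, "tx": 0, "ty": -26, "tz": 9, "roll": 0},
    {"jaw": 1, "tx": 0, "ty": -26, "tz": 9, "roll": 0},
    {"jaw": 1, "tx": 0, "ty": -26, "tz": 9, "roll": 0},
    {"jaw": 1, "tx": 0, "ty": -26, "tz": 9, "roll": 0},
    {"jaw": 1, "tx": 0, "ty": -26, "tz": 9, "roll": 0},
    {"jaw": 1, "tx": 0, "ty": -26, "tz": 10, "roll": 0},
    {"jaw": 1, "tx": 0, "ty": -26, "tz": 10, "roll": 0},
    {"jaw": 1, "tx": 0, "ty": -26, "tz": 10, "roll": 0}
  ]
}}

```text
time: 13.88
position: [0.5226, 0.0854, 0.1711]
orientation: [-0.058, 0.747, 0.047, 0.661]
ft_force: [-0.4, 0.0, -1.1]
gripper_width: 0.0253
```

```bash
python3 -c "
from h import *
M=gp(); 
plan(np.array([.6143,-.0693,.2])+.019*M[:,0],97.4,n=8)"
```

```text
gp [524.9  85.8 190. ] x [-0.119 -0.024 -0.993] y [-0.149  0.989 -0.006]
t 13.88 pos [522.6  85.4 171.1] az 98.6 tilt 6.97 F [-0.4  0.  -1.1] w 25.3 rows 8
0 -2.0 -21.0 8.0 0.1
1 -2.0 -21.0 8.0 0.2
2 -2.0 -21.0 8.0 0.1
3 -2.0 -21.0 8.0 0.2
4 -2.0 -21.0 8.0 0.1
5 -2.0 -20.0 8.0 0.2
6 -2.0 -21.0 9.0 0.1
7 -3.0 -20.0 8.0 0.2
```

The crop shows the pin in the jaws and upright. Its tip is at scene (330.3,76.8), predicted (329.6,77.0). I'll carry it on to the holes.

Emit:
{"name": "apply_moves", "arguments": {
  "increments": [
    {"jaw": 1, "tx": -3, "ty": -21, "tz": 8, "roll": 0.1},
    {"jaw": 1, "tx": -3, "ty": -21, "tz": 8, "roll": 0.2},
    {"jaw": 1, "tx": -2, "ty": -21, "tz": 8, "roll": 0.1},
    {"jaw": 1, "tx": -2, "ty": -20, "tz": 8, "roll": 0.2},
    {"jaw": 1, "tx": -2, "ty": -18, "tz": 8, "roll": 0.1},
    {"jaw": 1, "tx": -1, "ty": -14, "tz": 6, "roll": 0.1},
    {"jaw": 1, "tx": -1, "ty": -10, "tz": 4, "roll": 0.1},
    {"jaw": 1, "tx": 0, "ty": -6, "tz": 2, "roll": 0},
    {"jaw": 1, "tx": 0, "ty": -3, "tz": 0, "roll": 0},
    {"jaw": 1, "tx": 0, "ty": 0, "tz": 0, "roll": 0}
  ]
}}

```text
time: 14.72
position: [0.5933, -0.056, 0.1662]
orientation: [-0.049, 0.754, 0.038, 0.654]
ft_force: [0.4, 0.3, -1.6]
gripper_width: 0.0254
```

Emit:
{"name": "apply_moves", "arguments": {
  "increments": [
    {"jaw": 1, "tx": 0, "ty": 0, "tz": 0, "roll": 0},
    {"jaw": 1, "tx": 0, "ty": 0, "tz": 0, "roll": 0},
    {"jaw": 1, "tx": 0, "ty": 0, "tz": 0, "roll": 0},
    {"jaw": 1, "tx": 0, "ty": 0, "tz": 0, "roll": 0},
    {"jaw": 1, "tx": 0, "ty": 0, "tz": 0, "roll": 0},
    {"jaw": 1, "tx": 0, "ty": 0, "tz": 0, "roll": 0},
    {"jaw": 1, "tx": 0, "ty": 0, "tz": 0, "roll": 0},
    {"jaw": 1, "tx": 0, "ty": 0, "tz": 0, "roll": 0},
    {"jaw": 1, "tx": 0, "ty": 0, "tz": 0, "roll": 0},
    {"jaw": 1, "tx": 0, "ty": 0, "tz": 0, "roll": 0}
  ]
}}

```text
time: 15.55
position: [0.5916, -0.05, 0.1673]
orientation: [-0.052, 0.753, 0.042, 0.654]
ft_force: [-0.3, 0.2, -1.6]
gripper_width: 0.0252
```

```bash
python3 -c "
from h import *
M=gp(); 
plan(np.array([.6143,-.0693,.15])+.019*M[:,0],97.4,n=1);plan(np.array([.6143,-.0693,.13])+.019*M[:,0],97.4,n=1)"
```

```text
gp [594.2 -49.5 186.2] x [-0.138 -0.023 -0.99 ] y [-0.132  0.991 -0.005]
t 15.55 pos [591.6 -50.  167.3] az 97.6 tilt 8.05 F [-0.3  0.2 -1.6] w 25.2 rows 1
0 33.0 -22.0 22.0 0.2
t 15.55 pos [591.6 -50.  167.3] az 97.6 tilt 8.05 F [-0.3  0.2 -1.6] w 25.2 rows 1
0 53.0 -22.0 25.0 0.2
```

Emit:
{"name": "apply_moves", "arguments": {
  "increments": [
    {"jaw": 1, "tx": 3, "ty": -4, "tz": 4, "roll": 0},
    {"jaw": 1, "tx": 4, "ty": -4, "tz": 5, "roll": 0},
    {"jaw": 1, "tx": 4, "ty": -5, "tz": 5, "roll": 0},
    {"jaw": 1, "tx": 4, "ty": -4, "tz": 4, "roll": 0},
    {"jaw": 1, "tx": 4, "ty": -3, "tz": 3, "roll": 0},
    {"jaw": 1, "tx": 3, "ty": -1, "tz": 1, "roll": 0},
    {"jaw": 1, "tx": 2, "ty": 0, "tz": 0, "roll": 0},
    {"jaw": 1, "tx": 0, "ty": 0, "tz": 0, "roll": 0},
    {"jaw": 1, "tx": 0, "ty": 0, "tz": 0, "roll": 0},
    {"jaw": 1, "tx": 0, "ty": 0, "tz": 0, "roll": 0}
  ]
}}

```text
time: 16.38
position: [0.6148, -0.0719, 0.1358]
orientation: [-0.051, 0.754, 0.041, 0.654]
ft_force: [-0.9, 0.1, -1.0]
gripper_width: 0.0254
```

```bash
cat >> h.py <<'E'
M0=None
X0=np.array([-.103,-.021,-.9944]);Y0=np.array([-.128,.992,-.008])
def tip(L=.0777):
    s=readout.read_state();M=R.from_quat(s["orientation"]).as_matrix();B=np.c_[X0,Y0,np.cross(X0,Y0)]
    d=M@(B.T@np.array([0,0,-1.]));g=np.array(s["position"])-.019*M[:,0]
    return g,d,g+L*d,M
E
python3 -c "
from h import *
M=gp(); g,d,t,M=tip(); print(d,t); 
e=np.array([.6143,-.0693,t[2]])-t; print('tool shift mm',1e3*M.T@e)
plan(readout.read_state()['position'],97.4)
c=imaging.calibration('scene');s=snap('scene','s5.png');T=imaging.calibration('top')
print(proj(c,t),proj(c,[.6143,-.0693,.062]))
A=cv2.resize(s[210:310,160:290],None,fx=5,fy=5,interpolation=2)
cv2.imwrite('pics/s5c.png',cv2.convertScaleAbs(A[:,:,::-1],alpha=1.6))"
```

```text
gp [617.5 -71.4 154.6] x [-0.14  -0.023 -0.99 ] y [-0.13   0.992 -0.004]
[-0.03758317 -0.00137749 -0.99923842] [ 0.61453461 -0.07154017  0.07700653]
tool shift mm [-0.01829696  2.25164212  0.05638788]
t 16.38 pos [614.8 -71.9 135.8] az 97.5 tilt 8.17 F [-0.9  0.1 -1. ] w 25.4 rows 1
0 0.0 0.0 0.0 0.1
[216.35369947 266.77577354] [218.12471616 269.32858431]
```

View pics/s5c.png

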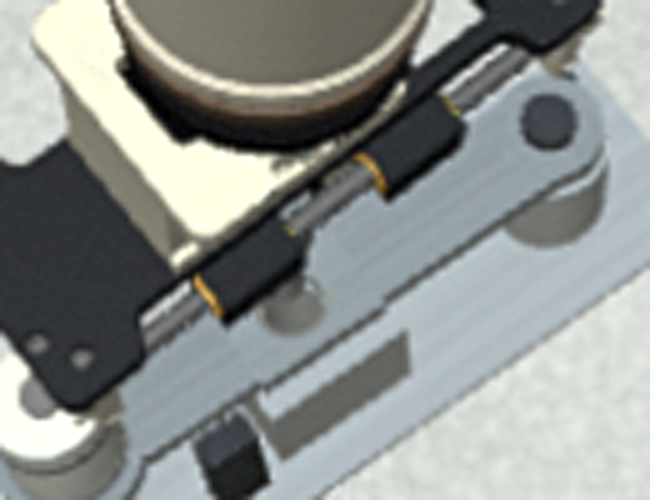

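The crop shows the arm hole at scene (218.6,271), predicted (218.1,269), with the pin tip entering just over it. The jaw carriage passes above the capsule. I'll nudge 2 mm and lower.

Emit:
{"name": "apply_moves", "arguments": {
  "increments": [
    {"jaw": 1, "tx": 2, "ty": 1, "tz": 0, "roll": 0},
    {"jaw": 1, "tx": 3, "ty": 1, "tz": 0, "roll": 0},
    {"jaw": 1, "tx": 3, "ty": 0, "tz": 1, "roll": 0},
    {"jaw": 1, "tx": 3, "ty": 0, "tz": 0, "roll": 0},
    {"jaw": 1, "tx": 3, "ty": 0, "tz": 1, "roll": 0},
    {"jaw": 1, "tx": 3, "ty": 0, "tz": 0, "roll": 0},
    {"jaw": 1, "tx": 2, "ty": 0, "tz": 0, "roll": 0},
    {"jaw": 1, "tx": 0, "ty": 0, "tz": 0, "roll": 0},
    {"jaw": 1, "tx": 0, "ty": 0, "tz": 0, "roll": 0},
    {"jaw": 1, "tx": 0, "ty": 0, "tz": 0, "roll": 0}
  ]
}}

```text
time: 17.27
position: [0.6136, -0.0691, 0.1154]
orientation: [-0.051, 0.754, 0.041, 0.654]
ft_force: [-0.1, 0.4, -1.1]
gripper_width: 0.0255
```

```bash
cat > d.py <<'E'
from h import *
s=readout.read_state();g,d,t,M=tip(); print('axis',d.round(3),'tip',(1e3*t).round(1),'F',np.array(s['ft_force']).round(1),'w',s['gripper_width'])
for z in(t[2],t[2]-.02): print('tool shift mm',(1e3*M.T@(np.array([.6143,-.0693,z])-t)).round(1))
E
python3 d.py
```

```text
axis [-0.037 -0.002 -0.999] tip [613.4 -68.8  56.5] F [-0.1  0.4 -1.1] w 0.025451539162384913
tool shift mm [-0.1 -0.6  0.8]
tool shift mm [19.7 -0.5  3.6]
```

Emit:
{"name": "apply_moves", "arguments": {
  "increments": [
    {"jaw": 1, "tx": 2, "ty": 0, "tz": 1, "roll": 0},
    {"jaw": 1, "tx": 3, "ty": 0, "tz": 1, "roll": 0},
    {"jaw": 1, "tx": 3, "ty": 0, "tz": 0, "roll": 0},
    {"jaw": 1, "tx": 3, "ty": 0, "tz": 1, "roll": 0},
    {"jaw": 1, "tx": 3, "ty": 0, "tz": 0, "roll": 0},
    {"jaw": 1, "tx": 3, "ty": 0, "tz": 1, "roll": 0},
    {"jaw": 1, "tx": 3, "ty": 0, "tz": 0, "roll": 0},
    {"jaw": 1, "tx": 1, "ty": 0, "tz": 0, "roll": 0},
    {"jaw": 1, "tx": 0, "ty": 0, "tz": 0, "roll": 0},
    {"jaw": 1, "tx": 0, "ty": 0, "tz": 0, "roll": 0}
  ]
}}

```text
time: 18.1
position: [0.6148, -0.0692, 0.0915]
orientation: [-0.051, 0.754, 0.041, 0.654]
ft_force: [0.8, -0.2, -0.7]
gripper_width: 0.0254
```

```bash
python3 d.py
```

```text
axis [-0.037 -0.002 -0.999] tip [614.6 -68.9  32.7] F [ 0.8 -0.2 -0.7] w 0.025352755551903902
tool shift mm [ 0.  -0.4 -0.3]
tool shift mm [19.8 -0.3  2.5]
```

Free so far, with the tip at 33 mm inside the block. I have 22.5 mm to go.

Emit:
{"name": "apply_moves", "arguments": {
  "increments": [
    {"jaw": 1, "tx": 2, "ty": 0, "tz": 0, "roll": 0},
    {"jaw": 1, "tx": 3, "ty": 0, "tz": 1, "roll": 0},
    {"jaw": 1, "tx": 3, "ty": 0, "tz": 0, "roll": 0},
    {"jaw": 1, "tx": 3, "ty": 0, "tz": 1, "roll": 0},
    {"jaw": 1, "tx": 3, "ty": 0, "tz": 0, "roll": 0},
    {"jaw": 1, "tx": 3, "ty": 0, "tz": 1, "roll": 0},
    {"jaw": 1, "tx": 2, "ty": 0, "tz": 0, "roll": 0},
    {"jaw": 1, "tx": 0, "ty": 0, "tz": 0, "roll": 0},
    {"jaw": 1, "tx": 0, "ty": 0, "tz": 0, "roll": 0},
    {"jaw": 1, "tx": 0, "ty": 0, "tz": 0, "roll": 0}
  ]
}}

```text
time: 18.93
position: [0.615, -0.0693, 0.0702]
orientation: [-0.051, 0.754, 0.041, 0.654]
ft_force: [0.1, -0.8, -1.5]
gripper_width: 0.0255
```

```bash
python3 d.py
```

```text
axis [-0.037 -0.002 -0.999] tip [614.8 -69.   11.4] F [ 0.1 -0.8 -1.5] w 0.02547273430777599
tool shift mm [ 0.1 -0.3 -0.5]
tool shift mm [19.9 -0.2  2.3]
```

Emit:
{"name": "apply_moves", "arguments": {
  "increments": [
    {"jaw": 1, "tx": 1, "ty": 0, "tz": 0, "roll": 0},
    {"jaw": 0.9, "tx": 0, "ty": 0, "tz": 0, "roll": 0},
    {"jaw": 0.5, "tx": 0, "ty": 0, "tz": 0, "roll": 0},
    {"jaw": 0.45, "tx": 0, "ty": 0, "tz": 0, "roll": 0},
    {"jaw": 0.45, "tx": 0, "ty": 0, "tz": 0, "roll": 0},
    {"jaw": 0.45, "tx": 0, "ty": 0, "tz": 0, "roll": 0},
    {"jaw": 0.45, "tx": 0, "ty": 0, "tz": 0, "roll": 0},
    {"jaw": 0.45, "tx": 0, "ty": 0, "tz": 0, "roll": 0},
    {"jaw": 0.45, "tx": 0, "ty": 0, "tz": 0, "roll": 0},
    {"jaw": 0.45, "tx": 0, "ty": 0, "tz": 0, "roll": 0}
  ]
}}

```text
time: 19.77
position: [0.6165, -0.069, 0.0712]
orientation: [-0.051, 0.753, 0.041, 0.655]
ft_force: [-0.2, 0.2, -0.6]
gripper_width: 0.0506
```

```bash
python3 d.py
```

```text
axis [-0.033 -0.002 -0.999] tip [616.5 -68.7  12.3] F [-0.2  0.2 -0.6] w 0.050639208716750934
tool shift mm [ 0.3 -0.3 -2.2]
tool shift mm [20.1 -0.2  0.5]
```

Released; the jaws are 12 mm clear on each side. I'll lift straight up.

Emit:
{"name": "apply_moves", "arguments": {
  "increments": [
    {"jaw": 0.45, "tx": -5, "ty": 0, "tz": -1, "roll": 0},
    {"jaw": 0.45, "tx": -8, "ty": 0, "tz": -1, "roll": 0},
    {"jaw": 0.45, "tx": -12, "ty": 0, "tz": -2, "roll": 0},
    {"jaw": 0.45, "tx": -15, "ty": 0, "tz": -2, "roll": 0},
    {"jaw": 0.45, "tx": -25, "ty": 0, "tz": -3, "roll": 0},
    {"jaw": 0.45, "tx": -30, "ty": 0, "tz": -3, "roll": 0},
    {"jaw": 0.45, "tx": -30, "ty": 0, "tz": -3, "roll": 0},
    {"jaw": 0.45, "tx": -20, "ty": 0, "tz": -20, "roll": 0},
    {"jaw": 0.45, "tx": 0, "ty": 0, "tz": -35, "roll": 0},
    {"jaw": 0.45, "tx": 0, "ty": 0, "tz": -35, "roll": 0}
  ]
}}

```text
time: 20.6
position: [0.5359, -0.0749, 0.2458]
orientation: [-0.051, 0.75, 0.044, 0.658]
ft_force: [0.6, -0.1, 0.3]
gripper_width: 0.0505
```

Emit:
{"name": "apply_moves", "arguments": {
  "increments": [
    {"jaw": 0.45, "tx": 0, "ty": 0, "tz": -35, "roll": 0},
    {"jaw": 0.45, "tx": 0, "ty": 0, "tz": -35, "roll": 0},
    {"jaw": 0.45, "tx": 0, "ty": 0, "tz": -20, "roll": 0},
    {"jaw": 0.45, "tx": 0, "ty": 0, "tz": 0, "roll": 0},
    {"jaw": 0.45, "tx": 0, "ty": 0, "tz": 0, "roll": 0},
    {"jaw": 0.45, "tx": 0, "ty": 0, "tz": 0, "roll": 0},
    {"jaw": 0.45, "tx": 0, "ty": 0, "tz": 0, "roll": 0},
    {"jaw": 0.45, "tx": 0, "ty": 0, "tz": 0, "roll": 0},
    {"jaw": 0.45, "tx": 0, "ty": 0, "tz": 0, "roll": 0},
    {"jaw": 0.45, "tx": 0, "ty": 0, "tz": 0, "roll": 0}
  ]
}}

```text
time: 21.43
position: [0.4434, -0.0848, 0.2675]
orientation: [-0.058, 0.748, 0.04, 0.66]
ft_force: [-0.3, -0.2, 0.1]
gripper_width: 0.0503
```

```bash
python3 -c "
from h import *
s=snap('scene','s6.png');t=snap('top','t6.png');S=imaging.calibration('scene');T=imaging.calibration('top')
for p in([.6143,-.0693,.096],[.6143,-.0693,.062],[.6194,-.1592,.115]): print(proj(S,p),proj(T,p))
A=cv2.resize(s[210:310,130:290],None,fx=4,fy=4,interpolation=2)
B=cv2.resize(t[140:190,260:400],None,fx=4,fy=4,interpolation=2)
H=np.zeros((600,640,3),np.uint8);H[:400]=A;H[400:,:560]=B
cv2.imwrite('pics/f6.png',cv2.convertScaleAbs(H[:,:,::-1],alpha=1.4))"
```

```text
[216.50699772 261.59018464] [327.58880083 159.97687839]
[218.12471616 269.32858431] [325.40967019 164.23275256]
[167.95819008 288.59931462] [368.52569432 155.46407377]
```

View pics/f6.png

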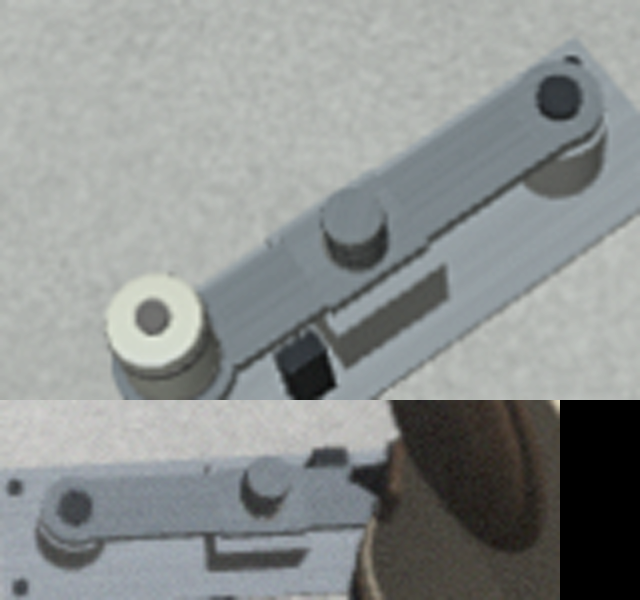

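The final view shows the head sitting on the arm: head top at scene (218.5,263) and top (326.5,159.5). The nipple is at (168,289), predicted (168,288.6). I'll triangulate, then hand in.

```bash
python3 -c "
from h import *
S=imaging.calibration('scene');T=imaging.calibration('top')
x,e=tri([(S,218.5,263),(T,326.5,159.5)]);print(x,e)
d=x[:2]-[.608,.0405];print('station xy',d@[.9984,.0569],d@[-.0569,.9984])
s=readout.read_state();print(s['time'],abs(s['dq']).max());workorder.sign_off()"
```

```text
[ 0.61665841 -0.06736625  0.09214244] [np.float64(0.1), np.float64(0.1)]
station xy 0.002506971560781244 -0.10818633198984132
21.5333 0.007853200541863208
the job is handed in; nothing more can be done
```

The job is handed in. I swung the filter arm to its stop, put the longest pin down through both holes, let go and moved the robot clear. It took 21.5 s of robot time.

**Last checks (after release, robot clear):**
- **Arm:** the capsule's nipple appears within 1 px of where it should be with the arm at its stop, so the holes are in line.
- **Pin position:** the top of the head measures about (2.5, -108) mm in the station's axes, against (0, -110) for the hole.
- **Pin height:** the head top measures 92 mm above the table, where fully home is 96 mm. My height measurements read about 4–5 mm low on most points, and the picture shows the head sitting on the arm.
- **Pin angle:** I did not measure it directly after release. It leaned about 2° while held, and it looks upright in the picture.

**What went differently:** pressing the arm against its stop tilted the tool by about 5.5°, and this grew to about 8° in transit. The moves can't correct tilt, so I gripped the pin with the jaws set so it stayed near vertical. It went in with no noticeable contact force, under 2 N. The largest force I saw at the end of any move was 6–8 N, when the arm met its stop.

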